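Push the cake tray home into the display corner

TASK

Push the steel tray with the two glazed cakes along the counter until its long back side lies flush against the dark wooden rail and its end is butted against the dark wooden block that stands at one end of the rail. Only push the tray with the fingertips: do not lift or tip it, and do not touch the cakes. Leave the jar, the ring cutter and the brush alone, and finish clear of everything.

Things in the scene. Friction and masses are not known exactly. Their poses are not given: they have to be found in the camera images.
- tray: Loose open steel tray, 120 mm (x) by 180 (y) by 22 high, walls and floor 4 thick, plain upright sides, flat on the counter (z=0). About 0.5 kg (0.35 to 0.65) plus cakes; slides with a few N. Origin: centre of its underside, z up. Its +x long side faces the rail, up to 0.35 rad askew. Home: origin 70 mm in front of the rail's origin (rail x) and 101 from the block's origin (rail y), on its inner side.
- rail: Dark wooden rail fixed to the counter: straight bar 20 mm thick (x), 460 long (y), 34 high. Origin: centre of its underside. Its x points away from the robot (turned up to 0.2 rad), so the front face, towards the robot, is at x = -10 mm in its own frame. The tray starts 110 to 160 mm in front of the origin.
- end_block: Dark wooden end block fixed to the counter in front of the rail at one end, left or right from run to run: 80 mm (x) by 22 (y) by 45 high. Origin: centre of its underside, 215 mm from the rail's middle along the rail, 50 in front of its centre line. Axes parallel to the rail's; the face that looks to the rail's middle, 11 mm from the origin, is the stop.
- cake0: [-y side of the tray at the start] One of the two identical glazed round cakes lying loose in the tray: flat disc 70 mm diameter, 34 tall, about 90 g. Origin at the centre of its underside. Must not be touched.
- cake1: [+y side of the tray at the start] One of the two identical glazed round cakes lying loose in the tray: flat disc 70 mm diameter, 34 tall, about 90 g. Origin at the centre of its underside. Must not be touched.
- jar: Small closed glass jar with a steel lid, 56 mm diameter, 62 tall, standing loose in front of the other end of the rail, 215 mm from the rail's middle. Origin at the centre of its underside. Leave alone.
- cutter: Steel ring cutter, 64 mm diameter, 40 tall, standing loose on the counter well to the left of the tray. Origin at the centre of its underside. Leave alone.
- brush: Pastry brush, 200 mm long, lying loose on the counter well to the right of the tray. Origin at the underside of its middle. Leave alone.
Not all that is in view belongs to the job. What is shaped like the cake0 but purple is not meant. Of the things shaped like the tray, the steel one is meant.

How it is judged:
At the end, for the whole second after the job is handed in: The tray lies flat and at rest on the counter between the end block and the jar's end of the rail, its back side within about 5 mm of touching the rail's front face and within 0.035 rad of parallel, its end within 5 mm of touching the end block; both cakes lie flat in the tray (x of tray in the frame of rail between -0.076 and -0.066 m and angle between the y axis of tray and the y axis of rail, either way round below 0.035 rad and (y of tray in the frame of end_block between 0.096 and 0.106 m or y of tray in the frame of end_block between -0.106 and -0.096 m) and y of tray in the frame of rail between -0.13 and 0.13 m and height (world z) of tray below 0.004 m and angle between tray's own z axis and vertical below 0.03 rad and linear speed of tray below 0.01 m/s and horizontal distance between each of cake0, cake1 and tray below 0.08 m and angle between each of cake0, cake1's own z axis and vertical below 0.1 rad and height (world z) of each of cake0, cake1 below 0.012 m).
It fails at once if the tray is lifted or tipped (height (world z) of tray above 0.01 m or angle between tray's own z axis and vertical above 0.12 rad).
It fails at once if a cake is touched by the robot (contact force between any of cake0, cake1 and the fingers above 0.3 N or contact force between any of cake0, cake1 and the arm above 0.3 N).
It fails at once if the jar, the cutter or the brush is moved (distance of any of jar, cutter, brush from where it was at the start of the episode above 0.015 m).
It also fails if it takes over 51 s, if anything falls off the work surface, if the arm or the gripper's body presses on something with over 40 N, if the wrist force passes 120 N, or if a joint passes its speed limit or range.

ROBOT

A 7-joint arm with a two-finger parallel gripper is mounted at the origin on the work surface. World frame = base frame: x ahead of the robot, y to its left, z up, the work surface at z = 0. Lengths are in m, angles in rad, forces in N, time in s.
With the tool pointing down it reaches from about 0.4 to 0.875 m from the base axis. Payload 19.3 kg.
Tool frame: the origin (TCP) lies at the very end of the fingers, on their centre line; the grasp point (between the pads) lies bot.tcp_to_grasp behind it (bot.tcp_to_grasp is the distance from the TCP to the grasp point, in m); z points along the fingers, y is the direction in which the jaws open and shut (so a half turn about z gives the same grasp; the last joint's range is limited). The gripper opens to 85 mm and grips with 20 to 120 N. Pads are 22 mm wide; open, the fingers measure 114 mm over their backs; the gripper's body (76 mm by 85 mm) begins 54 mm behind the grasp point. The pads swing forward as they close: fully open they stand 13 mm farther back than shut.
Start: joints at [-1.354, 0.521, -0.036, 1.599, 0.021, 1.021, -0.113], TCP at [0.177, 0.599, 0.231] pointing down, gripper open.
Joint ranges: [-2.91, 2.91], [-0.3, 2.13], [-1.5, 1.42], [0.17, 2.43], [-1.26, 4.41], [0.16, 1.93], [-2.52, 2.52]. Speed limits (rad/s): [1.89, 1.89, 2.39, 2.39, 3.01, 3.01, 3.01].

INTERFACE

Orientations are given as [roll, pitch, yaw] about the fixed x, y, z axes, in that order (R = Rz(yaw) Ry(pitch) Rx(roll)).
In Python, from workcell import bot gives the robot as it stands.
- The arm moves only by the tool servo_tool, never from a script. Its argument "targets" is a list of rows, each a list of 2 entries, a list of its own where there are three numbers: the shift along the tool's x, y, z in units of 0.05 m (1.0 is 0.05 m), then the turn about the tool's z in units of 5 degrees (1.0 is 5 degrees). A call has 1 to 12 rows; each row shifts and turns the commanded pose from where the row before left it, along the tool's axes as they then stand; what a row does not reach is not made up. A row lasts 1/8 s, in which the tool goes at most 62.5 mm and 10.7 degrees, less where a joint would pass 70% of its speed; a pose out of reach is approached as far as the arm can. A call with a number of a shift or a turn outside -1 to 1 is refused whole. A call with a gripper value outside its range is refused whole. "gripper" is the opening, from -1 (shut) to 1 (fully open), so that 0 is half open, set as the call begins (left out, the last holds). The fingers move at their own pace and stop on an object; "newtons" is the grip in N (left out, the last holds). Time passes only in rows, so rows that do not move let the fingers close. It gives the time, the measured TCP pose, the force and the opening at its end, in the units of the state.
- bot.observe(): the state, without advancing time (a new reading comes with each control period).
- bot.grab_frame(name): name is "scene" or "top" or "wrist"; returns the picture (384x512x3 uint8, blue, green, red); there is no depth.
- bot.get_calibration(name): a dict with "fx", "fy", "cx", "cy" (pixels), "pose" (4x4, takes a point from camera to world coordinates). Camera axes: x right, y up, looking along -z (the intrinsics and any distortion apply to the point x, -y, -z); pixel columns grow to the right and rows downward; lengths in m; the calibration is good to about 2 mm. A picture is of the moment at which its call begins: read the wrist's pose just before it. get_calibration takes no time and is no camera call; for the wrist camera it gives the pose at the moment of the call.
- bot.job_done(): hands the job in, once; it reports no verdict.
The state is a dict: "clock": time; "qpos": joint angles; "qd": joint speeds; "joint_efforts": joint torques, N m; "position": TCP position; "tool_rot": TCP orientation; "force": force on the tool from outside, world axes, zero at the start; "moment": the same for the moment, N m; "grip_width": finger opening in m.
Only numpy, scipy, OpenCV 4.12 (cv2) and the standard library are available. Lean on these libraries where they do the work, as an engineer would, in place of code of your own. Each camera call takes 0.05 s, during which the arm holds its last target.

## Working session

There is one attempt and no reset: what is moved stays moved. The work goes in short steps, Python scripts to look and compute and a tool call to move; the robot and the scene stay as the last step left them, time stands still between calls to the robot, and variables do not carry over. Pictures are saved under pics/ and viewed, and the job is handed in when it is done.

Besides the shell and the picture viewer there is one more tool, called after "Request:" as name([rows], argument=value, ...), one row to a line, values as JSON. servo_tool: Moves the arm, as the interface text tells. Its arguments: {"type":"object","properties":{"targets":{"type":"array","items":{"type":"array"}},"gripper":{"type":"number"},"newtons":{"type":"number"}},"required":["targets"]}

```bash
mkdir -p pics
python3 - <<'E'
from workcell import bot
import cv2
s=bot.observe();print(s)
print(bot.tcp_to_grasp)
for n in("scene","top"):
    cv2.imwrite(f"pics/{n}0.png",bot.grab_frame(n));c=bot.get_calibration(n);print(n,c)
E
```

```text
{'clock': 0.0, 'qpos': array([-1.35420893,  0.52202189, -0.03632743,  1.60000475,  0.02119682,
        1.0210594 , -0.11278798]), 'qd': array([ 0.00019104,  0.00076638, -0.0015272 ,  0.00189232, -0.00112317,
       -0.00155599,  0.00052013]), 'joint_efforts': array([-5.84944646e-04, -9.27099395e+01,  1.97959252e+00, -3.69930053e+01,
        1.78277108e-02,  8.19767505e-03,  1.48372425e-05]), 'position': array([0.17673624, 0.59915038, 0.23072197]), 'tool_rot': array([-3.14048664e+00,  7.49431447e-05,  2.85480564e+00]), 'force': array([0.20120749, 0.23137055, 0.01575788]), 'moment': array([ 0.01315602, -0.03437321,  0.01218127]), 'grip_width': 0.08549531271276621}
0.0187
scene {'fx': 442.8598866089232, 'fy': 442.8598866089232, 'cx': 248.721091948842, 'cy': 191.6547307065793, 'pose': array([[ 0.36420982, -0.7891817 ,  0.49451335,  1.03661298],
       [ 0.93123528,  0.31562858, -0.18215229, -0.21682452],
       [-0.01233129,  0.52684993,  0.84986886,  0.97486818],
       [ 0.        ,  0.        ,  0.        ,  1.        ]])}
top {'fx': 414.45550215546956, 'fy': 414.45550215546956, 'cx': 248.9520413583294, 'cy': 197.86599357849937, 'pose': array([[ 7.28960840e-03,  9.83718323e-01, -1.79569268e-01,
         2.79892105e-01],
       [-9.99971869e-01,  7.48847637e-03,  4.29628592e-04,
         1.18182426e-02],
       [ 1.76733374e-03,  1.79561084e-01,  9.83745238e-01,
         1.23125098e+00],
       [ 0.00000000e+00,  0.00000000e+00,  0.00000000e+00,
         1.00000000e+00]])}
```

View pics/top0.png

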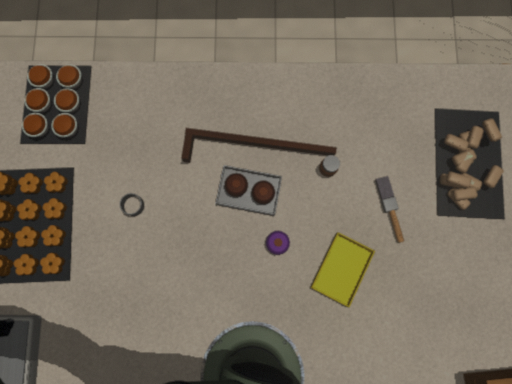

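View pics/scene0.png

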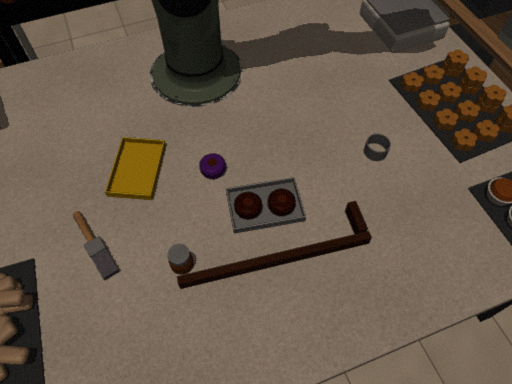

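The top view shows the rail at px (185–335, 130–152), with the block at its left (+y) end at (187,150). The steel tray with its two cakes is at about (249,190), the jar at (330,166), the purple decoy at (278,243) and the cutter at (132,205).

```bash
cat > h.py <<'E'
import numpy as np,cv2
from workcell import bot
def ray(c,px,z):
    T=c['pose'];u=np.atleast_2d(px).astype(float)
    d=np.stack([(u[:,0]-c['cx'])/c['fx'],-(u[:,1]-c['cy'])/c['fy'],-np.ones(len(u))],1)@T[:3,:3].T
    o=T[:3,3];t=(z-o[2])/d[:,2]
    return (o+d*t[:,None])[:,:2]
def proj(c,p):
    T=np.array(c['pose']);q=(np.atleast_2d(p)-T[:3,3])@T[:3,:3]
    return np.stack([c['cx']+c['fx']*q[:,0]/-q[:,2],c['cy']-c['fy']*q[:,1]/-q[:,2]],1)
E
python3 - <<'E'
from h import *
im=cv2.imread('pics/top0.png');z=cv2.resize(im[110:260,110:350],None,fx=3.3,fy=3.3,interpolation=cv2.INTER_CUBIC)
cv2.imwrite('pics/topz.png',z)
im=cv2.imread('pics/scene0.png');z=cv2.resize(im[140:300,150:390],None,fx=3.3,fy=3.3,interpolation=cv2.INTER_CUBIC)
cv2.imwrite('pics/scenez.png',z)
E
```

```text
(no output)
```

View pics/topz.png

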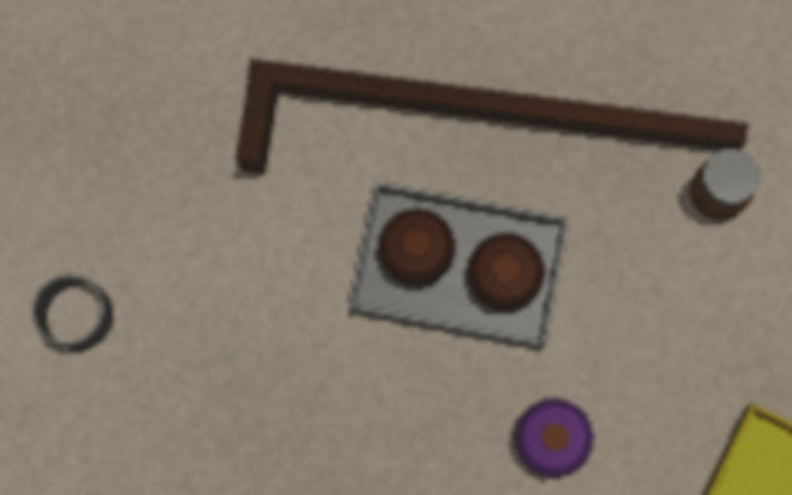

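View pics/scenez.png

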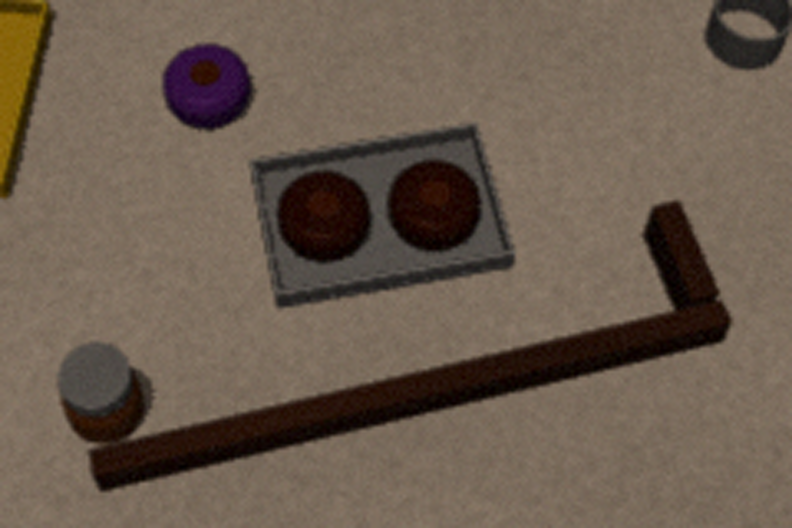

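Corners in the zoomed top view: tray rim (378,186), (565,221), (541,349), (350,313). Rail far top edge: (251,59) to (748,122). I'll cast these, with the scene view as a cross-check.

Run:
```python
from h import *
np.set_printoptions(precision=4,suppress=True)
def tr(l,ox,oy): return (np.array(l)+.5)/3.3-.5+[ox,oy]
ct=bot.get_calibration('top');cs=bot.get_calibration('scene')
for n,c,t,r,o in(('top',ct,[(378,186),(565,221),(541,349),(350,313)],[(251,59),(748,122)],(110,110)),
  ('scene',cs,[(514,257),(279,297),(252,160),(475,127)],[(727,315),(100,482)],(150,140))):
    T=ray(c,tr(t,*o),.022);R=ray(c,tr(r,*o),.034 if n=='top' else .034)
    print(n,'tray',T.tolist(),'ctr',T.mean(0),'sides',[np.linalg.norm(T[i]-T[i-1]) for i in range(4)])
    y=T[0]-T[1]+T[3]-T[2];print(' yaw',np.arctan2(-y[0],y[1]))
    print(' rail',R,np.linalg.norm(R[0]-R[1]),'yaw',np.arctan2(-(R[0]-R[1])[0],(R[0]-R[1])[1]))
# mask-based tests: tray contour, rail lines in the top image
im=cv2.imread('pics/top0.png');hsv=cv2.cvtColor(im,cv2.COLOR_BGR2HSV)
print(hsv[130+8,260],hsv[135,260],hsv[150,187],hsv[205,240],hsv[220,200])
```

```text
top tray [[0.5974375846160206, 0.08645538164434237], [0.5660148347593774, -0.08378958779943765], [0.4486871258157419, -0.061614262092711064], [0.47993701243145515, 0.1094269136889253]] ctr [0.523  0.0126] sides [np.float64(0.11972500051441042), np.float64(0.17312059042605754), np.float64(0.1194049260129659), np.float64(0.17387247978406348)]
 yaw -0.18161318950625743
 rail [[ 0.7136  0.2045]
 [ 0.657  -0.2501]] 0.4580900148545931 yaw -0.12383957121854536
scene tray [[0.6026609888003376, 0.08874038335818124], [0.5693238668793921, -0.08419263342058972], [0.4508806813306364, -0.06244175324923554], [0.4869377705670278, 0.10969056890392498]] ctr [0.5275 0.0129] sides [np.float64(0.1176043090735851), np.float64(0.17611698382092134), np.float64(0.12042378914137176), np.float64(0.17586827460926693)]
 yaw -0.19845740525009556
 rail [[ 0.7066  0.2054]
 [ 0.6607 -0.2457]] 0.4534648667186701 yaw -0.10137470276595013
[ 10 102  65] [ 19  45 135] [ 10 121  57] [ 18  11 119] [ 19  44 138]
```

Request:
servo_tool([
  [[0,0,0],-0.95],
  [[0,0,0],-0.95],
  [[-0.5,-0.9,0],0],
  [[-0.5,-0.9,0],0],
  [[-0.5,-0.9,0],0],
  [[-0.5,-0.9,0],0],
  [[-0.5,-0.9,0],0],
  [[-0.5,-0.9,0],0],
  [[-0.5,-0.9,0],0],
  [[-0.5,-0.9,0],0],
  [[-0.5,-0.9,0],0],
  [[0,0,0],0],
], gripper=-0.2)

```text
clock: 1.6
position: [0.352, 0.1674, 0.2313]
tool_rot: [-3.141, 0.0, 3.015]
force: [0.0, 0.1, 0.3]
grip_width: 0.0339
```

Run:
```python
from h import *
s=bot.observe();print(s['clock'],s['position'],s['tool_rot'],s['grip_width'])
print(bot.get_calibration('wrist'))
cv2.imwrite('pics/w1.png',bot.grab_frame('wrist'))
```

```text
1.6 [0.35202314 0.16735034 0.23131361] [-3.14101166e+00  7.80714981e-05  3.01549336e+00] 0.03394963266916446
{'fx': 287.6867165121782, 'fy': 287.6867165121782, 'cx': 255.69166612068543, 'cy': 191.62413912431822, 'pose': array([[ 1.25228551e-01, -9.45634795e-01, -3.00154368e-01,
         2.75613198e-01],
       [ 9.92127712e-01,  1.19163910e-01,  3.85041089e-02,
         1.76977537e-01],
       [-6.43257222e-04, -3.02613280e-01,  9.53113209e-01,
         3.73082248e-01],
       [ 0.00000000e+00,  0.00000000e+00,  0.00000000e+00,
         1.00000000e+00]])}
```

View pics/w1.png

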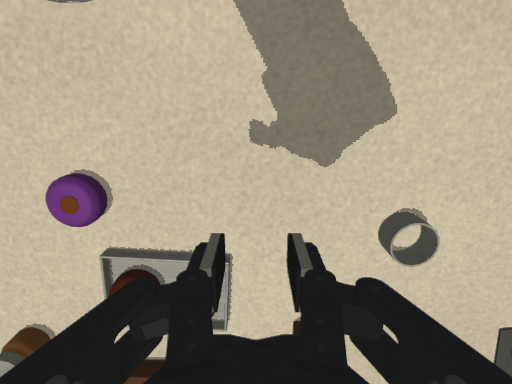

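Request:
servo_tool([
  [[-0.5,-0.66,0.2],0],
  [[-0.5,-0.66,0.6],0],
  [[-0.5,-0.66,0.6],0],
  [[-0.5,-0.66,0.6],0],
  [[0,0,0.7],0],
  [[0,0,0.7],0],
  [[0,0,0],0],
], gripper=0.2)

```text
clock: 2.52
position: [0.4333, 0.0278, 0.0597]
tool_rot: [-3.141, -0.004, 3.022]
force: [0.8, 0.2, 0.9]
grip_width: 0.0513
```

Run:
```python
from h import *
np.set_printoptions(precision=4,suppress=True)
s=bot.observe();print(s['clock'],s['position'],s['tool_rot'],s['grip_width'])
for n in('wrist','scene','top'): cv2.imwrite(f'pics/{n}2.png',bot.grab_frame(n))
im=cv2.imread('pics/scene2.png');z=cv2.resize(im[110:300,150:390],None,fx=3.1,fy=3.1,interpolation=cv2.INTER_CUBIC)
cv2.imwrite('pics/scenez2.png',z)
```

```text
2.525 [0.4333 0.0278 0.0597] [-3.1406 -0.0042  3.0217] 0.0512721207365937
```

View pics/scenez2.png

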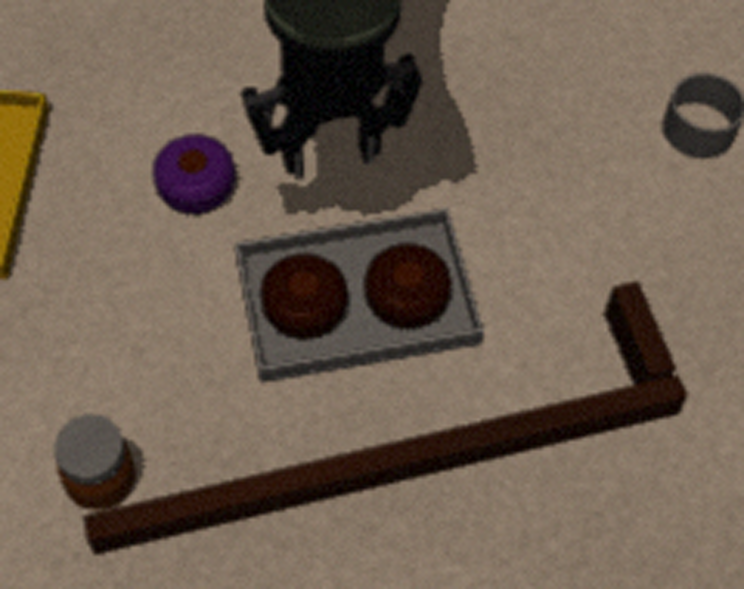

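View pics/wrist2.png

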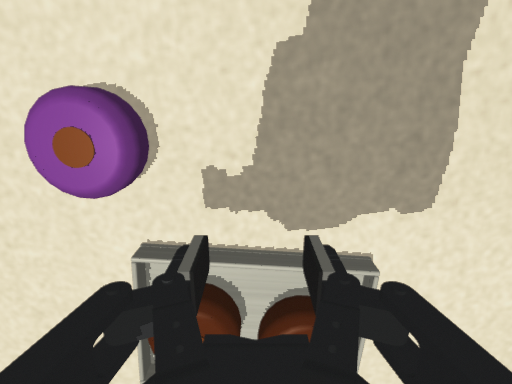

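Run:
```python
from h import *
np.set_printoptions(precision=4,suppress=True)
c=bot.get_calibration('wrist');s=bot.observe()
im=cv2.imread('pics/wrist2.png')
cv2.imwrite('pics/w2z.png',cv2.resize(im[220:340,110:400],None,fx=2.7,fy=2.7,interpolation=cv2.INTER_CUBIC))
psi=-.12
for z,p in((.022,[(132,261),(379,270)]),(0,[(140,243),(373,256)])):
    P=ray(c,p,z);print(P,np.linalg.norm(P[0]-P[1]),np.arctan2(-(P[1]-P[0])[0],(P[1]-P[0])[1]))
    d=P-s['position'][:2];print('xr,yr from tcp',d@[[np.cos(psi),-np.sin(psi)],[np.sin(psi),np.cos(psi)]])
```

```text
[[ 0.4574 -0.0646]
 [ 0.4862  0.1118]] 0.17877744517933003 -0.16162353669085902
xr,yr from tcp [[ 0.0332 -0.089 ]
 [ 0.0406  0.0896]]
[[ 0.4543 -0.0666]
 [ 0.488   0.116 ]] 0.185670467818972 -0.18245198667458
xr,yr from tcp [[ 0.0304 -0.0914]
 [ 0.042   0.094 ]]
```

View pics/w2z.png

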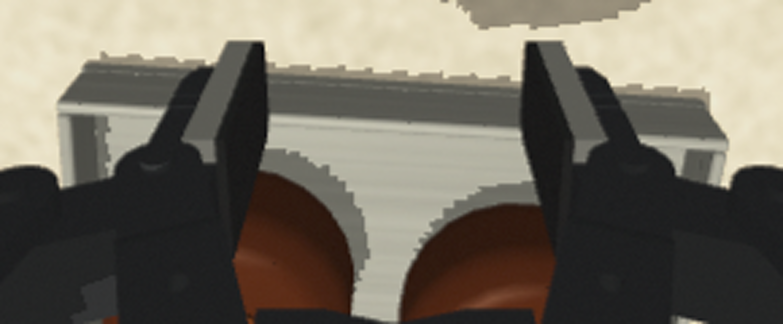

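The rim measures 179 mm (180 expected). The wall is 33–41 mm ahead of the TCP and centred, so I can go down.

Request:
servo_tool([
  [[0,0,0.4],0],
  [[0,0,0.4],0],
  [[0,0,0.28],0],
  [[0,0,0],0],
  [[0,0,0],0],
])

```text
clock: 3.3
position: [0.435, 0.0272, 0.008]
tool_rot: [3.141, 0.001, 3.021]
force: [-0.7, -1.1, 0.4]
grip_width: 0.0511
```

Run:
```python
from h import *
cv2.imwrite('pics/w3.png',bot.grab_frame('wrist'))
```

```text
(no output)
```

View pics/w3.png

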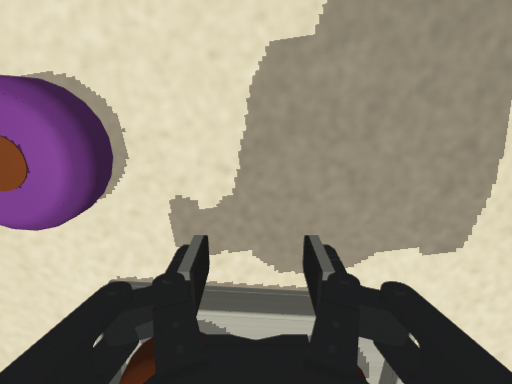

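Request:
servo_tool([
  [[0,0,0.08],0],
  [[-0.15,0,0],0],
  [[-0.15,0,0],0],
  [[-0.15,0,0],0],
  [[-0.15,0,0],0],
  [[-0.15,0,0],0],
  [[-0.15,0,0],0],
  [[-0.15,0,0],0],
  [[-0.15,0,0],0],
  [[-0.15,0,0],0],
  [[0,0,0],0],
])

```text
clock: 4.72
position: [0.5026, 0.0189, 0.0034]
tool_rot: [3.141, 0.001, 3.02]
force: [-0.4, 0.9, 0.1]
grip_width: 0.0512
```

```bash
cat > look.py <<'E'
import sys
from h import *
k=sys.argv[1]
cv2.imwrite(f'pics/s{k}.png',cv2.resize(bot.grab_frame('scene')[120:290,150:390],None,fx=3.2,fy=3.2,interpolation=cv2.INTER_CUBIC))
cv2.imwrite(f'pics/w{k}.png',bot.grab_frame('wrist'))
E
python3 look.py 4
```

```text
(no output)
```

View pics/s4.png

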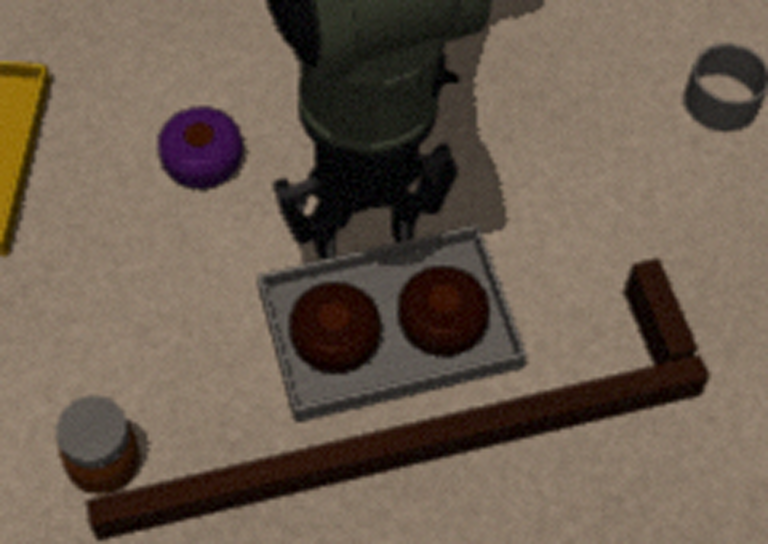

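View pics/w4.png

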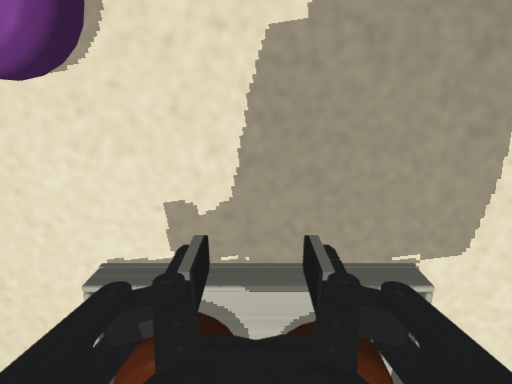

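Tray is now square to the tool (wall level in the wrist view at row ~290), cakes well clear. Now easing it to the rail.

Request:
servo_tool([
  [[-0.1,0,0],0],
  [[-0.1,0,0],0],
  [[-0.1,0,0],0],
  [[-0.1,0,0],0],
  [[-0.1,0,0],0],
  [[-0.1,0,0],0],
])

```text
clock: 5.58
position: [0.5311, 0.0154, 0.0033]
tool_rot: [-3.141, -0.001, 3.021]
force: [-5.2, 1.0, 3.5]
grip_width: 0.051
```

```bash
python3 look.py 5
```

```text
(no output)
```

View pics/s5.png

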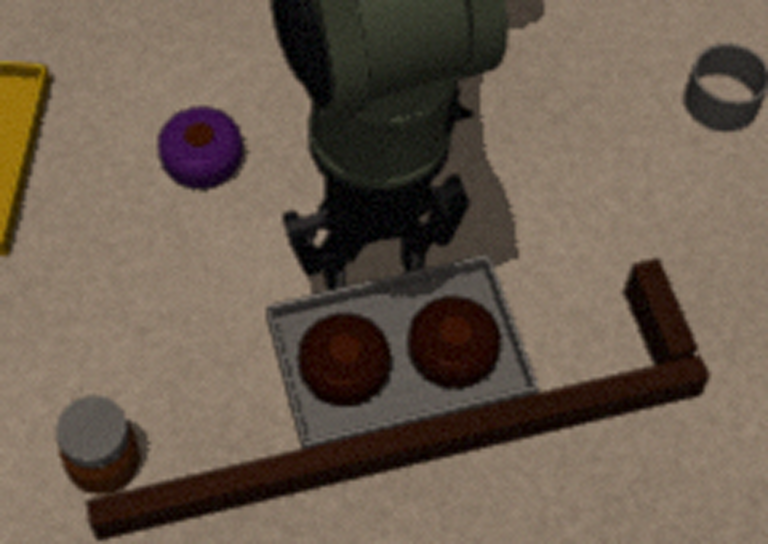

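Request:
servo_tool([
  [[-0.05,0,0],0],
  [[-0.05,0,0],0],
  [[-0.05,0,0],0],
  [[-0.04,0,0],0],
])

```text
clock: 6.18
position: [0.5378, 0.0146, 0.0029]
tool_rot: [-3.141, -0.006, 3.021]
force: [-26.7, 5.5, 20.8]
grip_width: 0.0512
```

Request:
servo_tool([
  [[0.1,0,0],0],
  [[0.25,0,0],0],
  [[0.25,0,0],0],
  [[0,0,-0.5],0],
  [[0,0,-0.8],0],
  [[0,0,-0.9],0],
  [[0,0,0],0],
])

```text
clock: 7.05
position: [0.5122, 0.0181, 0.1161]
tool_rot: [3.14, 0.005, 3.021]
force: [-0.5, 0.0, -0.8]
grip_width: 0.0513
```

```bash
python3 - <<'E'
from h import *
s=bot.observe();print(s['position'],s['tool_rot'],s['qpos'])
E
python3 look.py 6
```

```text
[0.51215178 0.01808618 0.11610288] [3.1401005  0.00493248 3.02050033] [-0.26638747  0.51598929  0.15390302  2.00456834 -0.1299939   0.62497318
  1.42267728]
```

View pics/s6.png

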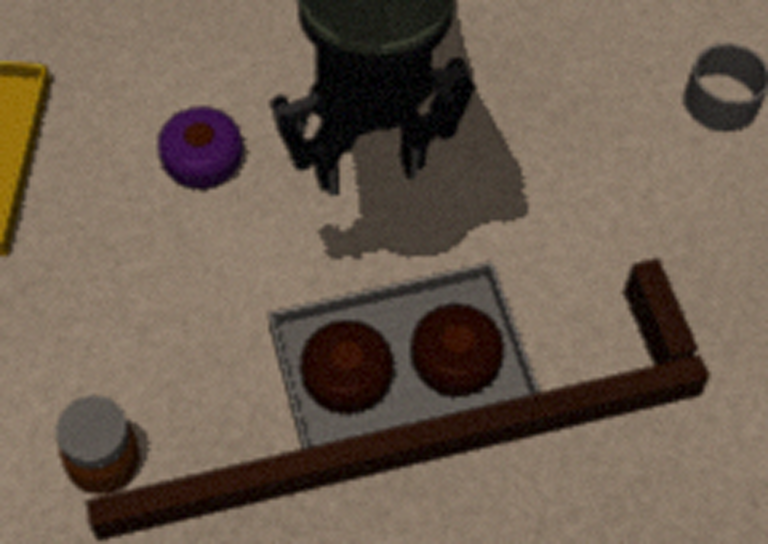

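View pics/w6.png

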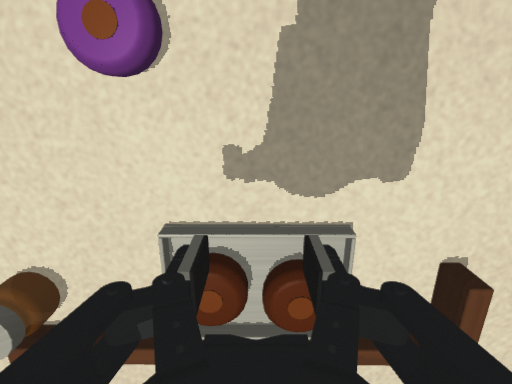

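Tray is against the rail. Joint 7's range dictates turning +90° (tool), giving tool x = +rail y, tool y = +rail x.

Request:
servo_tool([
  [[0,0,0],1],
  [[0,0,0],1],
  [[0,0,0],1],
  [[0,0,0],1],
  [[0,0,0],1],
  [[0,0,0],1],
  [[0,0,0],1],
  [[0,0,0],1],
  [[0,0,0],1],
  [[0,0,0],1],
  [[0,0,0],1],
  [[0,0,0],1],
])

```text
clock: 8.65
position: [0.5102, 0.0177, 0.1121]
tool_rot: [-3.14, 0.0, 1.97]
force: [-0.0, 0.8, -0.5]
grip_width: 0.0512
```

Request:
servo_tool([
  [[0,0,0],1],
  [[0,0,0],1],
  [[0,0,0],1],
  [[0,0,0],1],
  [[0,0,0],1],
  [[0,0,0],1],
  [[0,0,0],0],
])

```text
clock: 9.52
position: [0.5103, 0.0177, 0.1123]
tool_rot: [-3.14, 0.001, 1.45]
force: [-0.7, 0.3, 0.7]
grip_width: 0.0516
```

Request:
servo_tool([
  [[-0.6,0.48,0],0],
  [[-0.6,0.48,0],0],
  [[-0.6,0.48,0],0],
  [[-0.66,0.49,0],0],
  [[0,0,0.4],0],
  [[0,0,0.4],0],
  [[0,0,0],0],
  [[0,0,0],0],
])

```text
clock: 10.52
position: [0.5919, -0.1153, 0.0735]
tool_rot: [-3.141, -0.0, 1.451]
force: [-0.4, -0.6, 0.1]
grip_width: 0.0511
```

```bash
python3 look.py 7
```

```text
(no output)
```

View pics/s7.png

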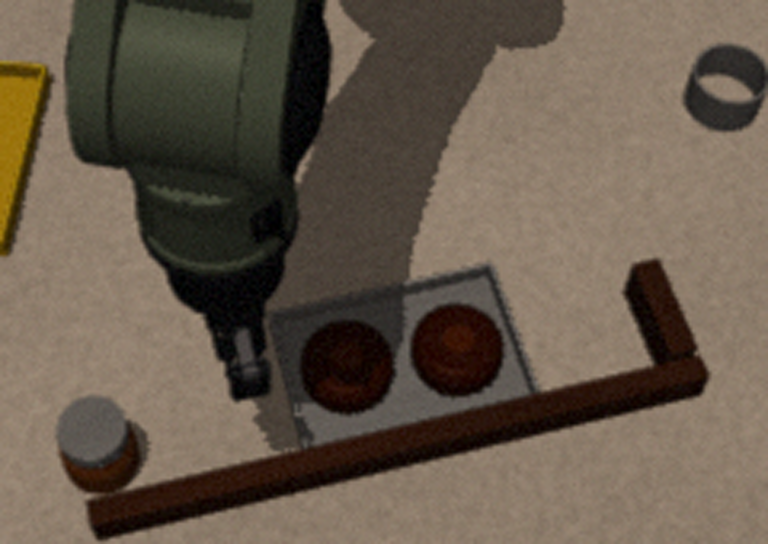

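View pics/w7.png

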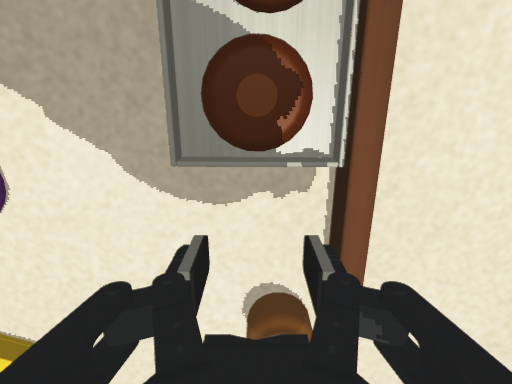

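Run:
```python
from h import *
np.set_printoptions(precision=4,suppress=True)
c=bot.get_calibration('wrist');s=bot.observe();y=s['tool_rot'][2]
X=np.array([np.cos(y),np.sin(y)]);Y=np.array([np.sin(y),-np.cos(y)])
def f(p,z):
    d=ray(c,p,z)-s['position'][:2];return np.stack([d@X,d@Y],1)
print('rim corners',f([(172,165),(343,166)],.022))
print('tray R edge',f([(343,166),(357,5)],.022))
print('rail top front edge',f([(368,5),(343,240)],.034))
im=cv2.imread('pics/w7.png');cv2.imwrite('pics/w7z.png',cv2.resize(im[0:270,270:440],None,fx=2.2,fy=2.2,interpolation=cv2.INTER_CUBIC))
```

```text
rim corners [[ 0.0349 -0.057 ]
 [ 0.0343  0.0604]]
tray R edge [[0.0343 0.0604]
 [0.1305 0.0597]]
rail top front edge [[ 0.1272  0.0621]
 [-0.0159  0.0616]]
```

View pics/w7z.png

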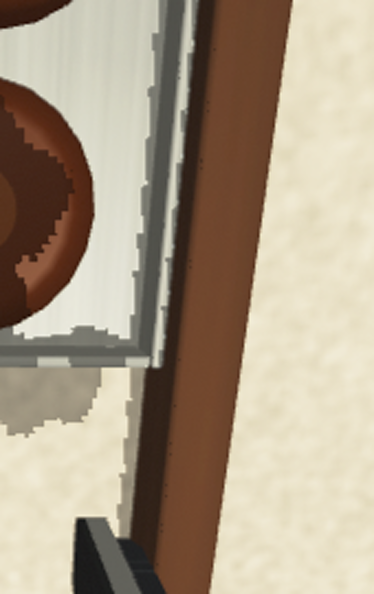

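Tray is flush and parallel with the rail (rail front at +62 mm, tray side at +60). The end wall is 34 mm ahead. Lower, then push.

Request:
servo_tool([
  [[0,0,0.4],0],
  [[0,0,0.4],0],
  [[0,0,0.4],0],
  [[0,0,0.19],0],
  [[0,0,0],0],
  [[0.15,0,0],0],
  [[0.15,0,0],0],
  [[0.15,0,0],0],
  [[0.15,0,0],0],
  [[0.15,0,0],0],
  [[0.15,0,0],0],
])

```text
clock: 12.0
position: [0.5977, -0.0715, 0.0042]
tool_rot: [3.141, 0.001, 1.449]
force: [0.2, -5.3, 3.7]
grip_width: 0.0513
```

Request:
servo_tool([
  [[0.15,0,0],0],
  [[0.15,0,0],0],
  [[0.15,0,0],0],
  [[0.15,0,0],0],
  [[0.15,0,0],0],
  [[0.1,0,0],0],
])

```text
clock: 12.75
position: [0.6027, -0.029, 0.004]
tool_rot: [3.141, 0.001, 1.45]
force: [-1.0, -5.9, 3.6]
grip_width: 0.0508
```

```bash
python3 look.py 8
```

```text
(no output)
```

View pics/s8.png

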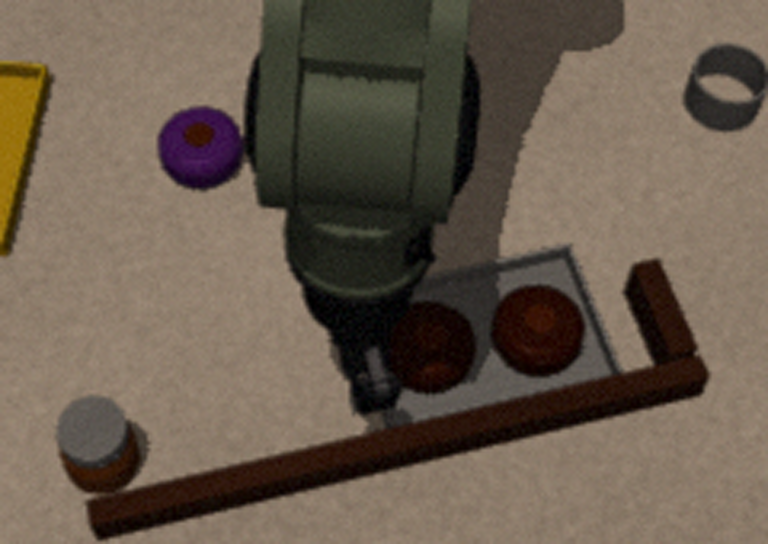

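View pics/w8.png

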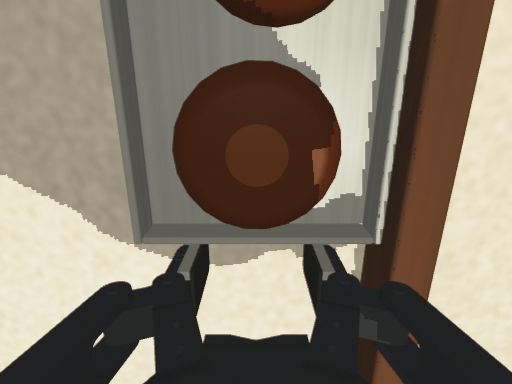

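The tray slides along the rail without rotating; its left end is still roughly 30 mm from the block.

Request:
servo_tool([
  [[0.1,0,0],0],
  [[0.1,0,0],0],
  [[0.1,0,0],0],
  [[0.1,0,0],0],
  [[0,0,0],0],
])

```text
clock: 13.48
position: [0.605, -0.0082, 0.0037]
tool_rot: [-3.141, -0.001, 1.451]
force: [-0.6, 0.2, -0.3]
grip_width: 0.0515
```

Request:
servo_tool([
  [[0.05,0,0],0],
  [[0.05,0,0],0],
])

```text
clock: 13.72
position: [0.6054, -0.0043, 0.0037]
tool_rot: [-3.141, 0.0, 1.449]
force: [-0.9, -2.5, 0.4]
grip_width: 0.0514
```

Request:
servo_tool([
  [[0.05,0,0],0],
  [[0.05,0,0],0],
])

```text
clock: 13.98
position: [0.6061, 0.001, 0.0037]
tool_rot: [-3.141, -0.0, 1.45]
force: [-0.4, -2.3, -0.5]
grip_width: 0.0516
```

Request:
servo_tool([
  [[0.04,0,0],0],
  [[0.04,0,0],0],
])

```text
clock: 14.22
position: [0.6058, 0.0017, 0.0037]
tool_rot: [-3.141, 0.004, 1.448]
force: [-7.8, -22.7, 1.3]
grip_width: 0.0511
```

Force jumped from 2 to 23 N, so the tray is on the stop. Back off, rise and check.

Request:
servo_tool([
  [[0,0,0],0],
  [[-0.1,0,0],0],
  [[-0.2,0,0],0],
  [[-0.3,0,0],0],
  [[0,0,-0.5],0],
  [[0,0,-0.8],0],
  [[0,0,-0.9],0],
  [[0,0,-0.9],0],
  [[0,0,0],0],
])

```text
clock: 15.35
position: [0.6044, -0.0261, 0.162]
tool_rot: [3.137, -0.001, 1.449]
force: [0.1, 0.1, -0.9]
grip_width: 0.0514
```

```bash
python3 look.py 9
python3 - <<'E'
from h import *
i=bot.grab_frame('top');cv2.imwrite('pics/t9.png',cv2.resize(i[110:260,110:350],None,fx=3.3,fy=3.3,interpolation=cv2.INTER_CUBIC))
E
```

```text
(no output)
```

View pics/s9.png

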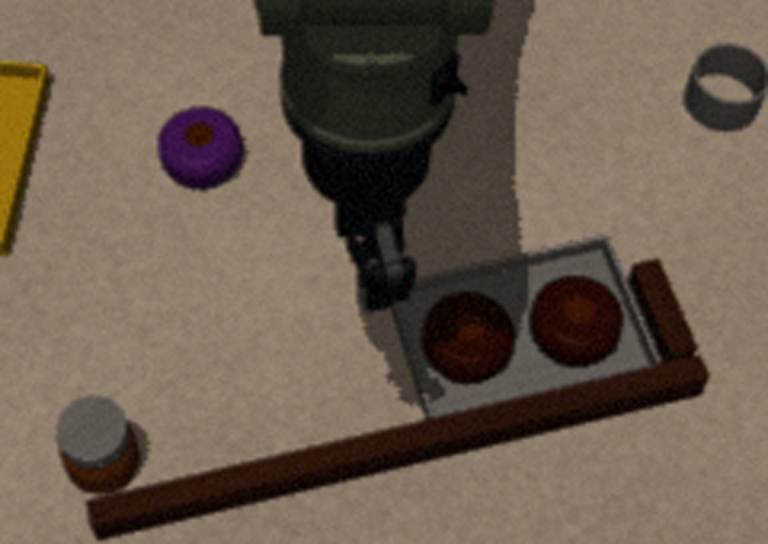

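View pics/w9.png

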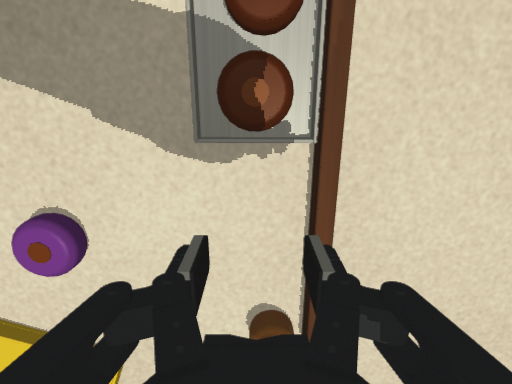

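The tray looks seated, but the corner at the block isn't in the wrist view. I'll move the camera over it.

Request:
servo_tool([
  [[0,0,-0.8],0],
  [[0.8,0,-0.3],0],
  [[0.8,0,0],0],
  [[0.4,0,0],0],
  [[0,0,0],0],
  [[0,0,0],0],
])

```text
clock: 16.25
position: [0.6148, 0.0726, 0.2134]
tool_rot: [-3.141, 0.001, 1.448]
force: [-0.1, 0.0, -0.0]
grip_width: 0.051
```

```bash
python3 look.py 10
python3 - <<'E'
import cv2
cv2.imwrite('pics/w10z.png',cv2.resize(cv2.imread('pics/w10.png')[0:240,130:390],None,fx=2.4,fy=2.4,interpolation=cv2.INTER_CUBIC))
E
```

```text
(no output)
```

View pics/w10.png

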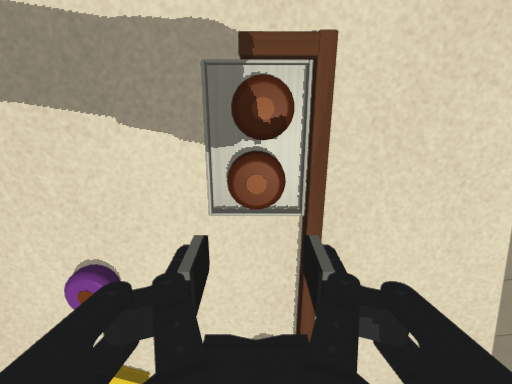

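View pics/w10z.png

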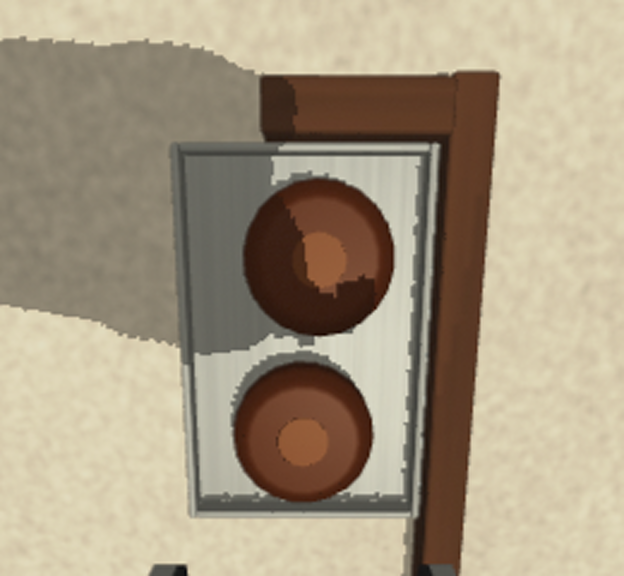

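Run:
```python
from h import *
np.set_printoptions(precision=4,suppress=True)
c=bot.get_calibration('wrist');s=bot.observe();y=s['tool_rot'][2]
X=np.array([np.cos(y),np.sin(y)]);Y=np.array([np.sin(y),-np.cos(y)])
def f(p,z):
    p=(np.array(p)+.5)/2.4-.5+[130,0]
    d=ray(c,p,z)-s['position'][:2];return np.stack([d@X,d@Y],1)
print('tray',f([(171,143),(440,143),(417,517),(190,517)],.022))
print('rail front top',f([(450,140),(428,560)],.034))
print('rail back top',f([(498,72),(461,560)],.034))
print('block face top',f([(266,136),(448,136)],.045),'back',f([(262,75),(455,73)],.045))
```

```text
tray [[ 0.1186 -0.0578]
 [ 0.1186  0.0612]
 [-0.0595  0.0601]
 [-0.0596 -0.058 ]]
rail front top [[ 0.1183  0.0632]
 [-0.0783  0.0648]]
rail back top [[ 0.1441  0.0814]
 [-0.0782  0.0816]]
block face top [[ 0.1184 -0.0146]
 [ 0.1184  0.0601]] back [[ 0.1407 -0.0159]
 [ 0.1414  0.0614]]
```

The tray end matches the block face (118.6 vs 118.4 mm). The rail gap reads anywhere from 0 to 4 mm depending on which edge I use, so I'll give it one gentle nudge towards the rail from the front.

Request:
servo_tool([
  [[0.2,-0.63,0],0],
  [[0.2,-0.63,0],0],
  [[0.19,-0.62,0],0],
  [[0,0,0],-1],
  [[0,0,0],-1],
  [[0,0,0],-1],
  [[0,0,0],-1],
  [[0,0,0],-1],
  [[0,0,0],-1],
  [[0,0,0],-1],
  [[0,0,0],-1],
  [[0,0,0],-1],
])

```text
clock: 17.85
position: [0.5254, 0.1138, 0.2139]
tool_rot: [-3.142, 0.0, 2.237]
force: [0.1, -0.6, -0.3]
grip_width: 0.0513
```

Request:
servo_tool([
  [[0,0,0],-1],
  [[0,0,0],-1],
  [[0,0,0],-1],
  [[0,0,0],-1],
  [[0,0,0],-1],
  [[0,0,0],-1],
  [[0,0,0],-1],
  [[0,0,0],-1],
  [[0,0,0],-1],
  [[0,0,0],0],
  [[0,0,0],0],
])

```text
clock: 19.23
position: [0.5254, 0.1143, 0.2138]
tool_rot: [-3.142, 0.0, 3.018]
force: [-0.6, -0.7, -0.3]
grip_width: 0.0512
```

Request:
servo_tool([
  [[0,0,0.9],0],
  [[0,0,0.9],0],
  [[0,0,0.9],0],
  [[0,0,0.6],0],
  [[0,0,0],0],
])

```text
clock: 19.85
position: [0.5243, 0.1142, 0.0473]
tool_rot: [-3.14, -0.003, 3.019]
force: [-0.4, -0.6, 1.0]
grip_width: 0.0513
```

```bash
python3 look.py 11
```

```text
(no output)
```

View pics/w11.png

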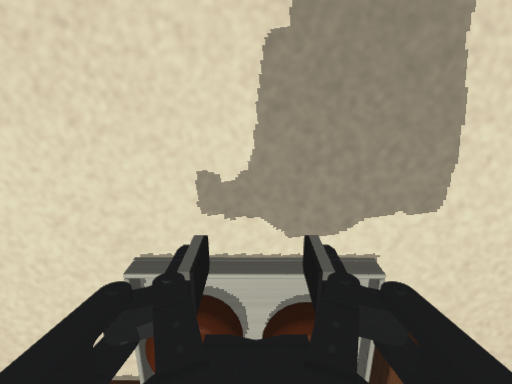

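The front wall is centred and parallel (columns 125–384, row ~275), with the fingers clear in front of it.

Request:
servo_tool([
  [[0,0,0.4],0],
  [[0,0,0.4],0],
  [[0,0,0.06],0],
  [[0,0,0],0],
  [[-0.1,0,0],0],
  [[-0.1,0,0],0],
  [[-0.1,0,0],0],
  [[-0.1,0,0],0],
])

```text
clock: 20.95
position: [0.5456, 0.1124, 0.0058]
tool_rot: [-3.142, 0.0, 3.021]
force: [-0.0, -0.3, -0.2]
grip_width: 0.051
```

Request:
servo_tool([
  [[-0.04,0,0],0],
  [[0,0,0],0],
])

```text
clock: 21.2
position: [0.5472, 0.1121, 0.0057]
tool_rot: [-3.141, -0.0, 3.02]
force: [-0.3, 0.2, -0.3]
grip_width: 0.0513
```

Request:
servo_tool([
  [[-0.04,0,0],0],
  [[0,0,0],0],
])

```text
clock: 21.45
position: [0.5491, 0.1119, 0.0058]
tool_rot: [-3.141, -0.0, 3.02]
force: [0.4, 0.0, -0.7]
grip_width: 0.0512
```

Request:
servo_tool([
  [[-0.03,0,0],0],
  [[0,0,0],0],
])

```text
clock: 21.7
position: [0.5499, 0.1116, 0.0057]
tool_rot: [-3.141, -0.002, 3.02]
force: [-4.9, -1.0, 1.3]
grip_width: 0.0512
```

Request:
servo_tool([
  [[-0.03,0,0],0],
  [[-0.03,0,0],0],
])

```text
clock: 21.95
position: [0.5503, 0.1118, 0.0054]
tool_rot: [-3.141, -0.007, 3.021]
force: [-25.6, 3.4, 18.0]
grip_width: 0.0512
```

26 N with no travel, so the tray is firmly on the rail. Retreat and do a final look.

Request:
servo_tool([
  [[0.1,0,0],0],
  [[0.3,0,0],0],
  [[0.4,0,0],0],
  [[0,0,-0.6],0],
  [[0,0,-0.9],0],
  [[0,0,-0.9],0],
  [[0,0,-0.9],0],
  [[0.8,0,-0.6],0],
  [[0.6,0,0],0],
  [[0,0,0],0],
  [[0,0,0],0],
])

```text
clock: 23.32
position: [0.4446, 0.1248, 0.2008]
tool_rot: [3.141, 0.001, 3.021]
force: [-0.2, 0.4, -0.9]
grip_width: 0.0512
```

```bash
python3 look.py 12
python3 - <<'E'
from h import *
i=bot.grab_frame('top');cv2.imwrite('pics/t12.png',cv2.resize(i[110:260,110:350],None,fx=3.3,fy=3.3,interpolation=cv2.INTER_CUBIC))
E
```

```text
(no output)
```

View pics/s12.png

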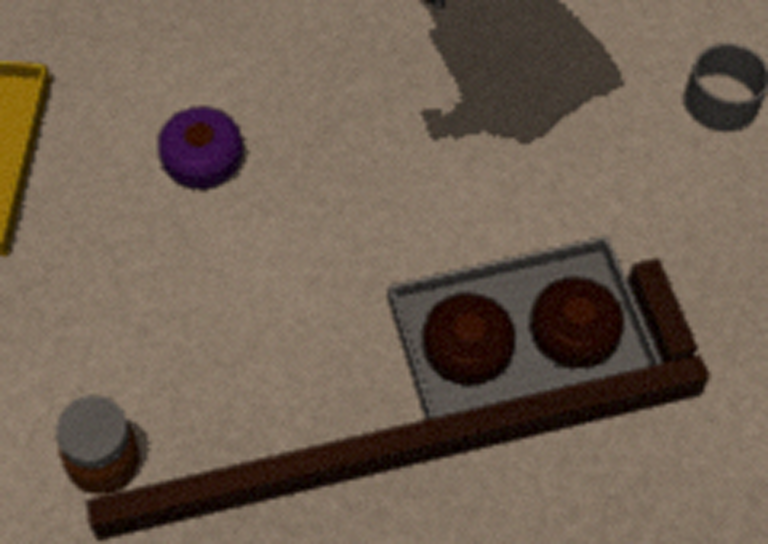

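View pics/t12.png

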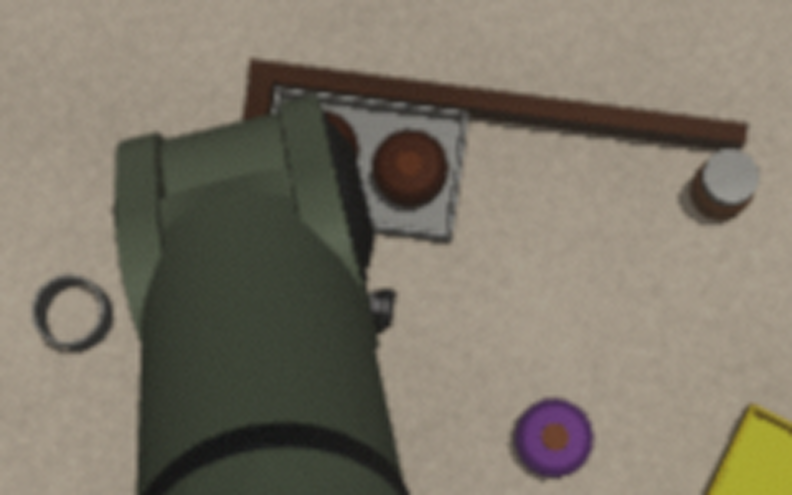

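View pics/w12.png

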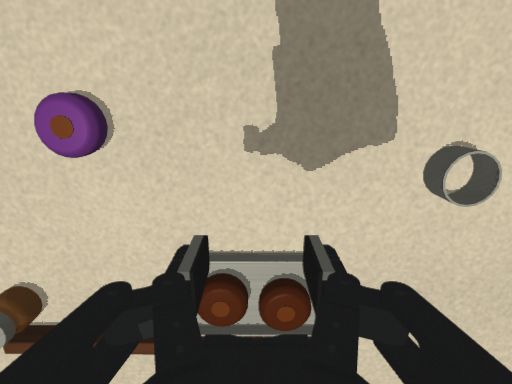

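The tray's corners in the scene view ((388,290), (606,240)) are the same as before the nudge. Both cakes lie flat inside, and the jar, cutter and decoy are where they started. Handing in.

Run:
```python
from workcell import bot
print(bot.job_done(), bot.observe()['clock'])
```

```text
the job is handed in; nothing more can be done
the job is handed in; nothing more can be done
```

I pushed the tray square against the rail with both fingertips on its front wall. I then slid it along the rail by its right-hand end until it met the end block, and nudged it once more towards the rail. The job was handed in at about 23 s of the 51 s, with the arm raised and clear; no verdict is reported.

**Block end:** Contact showed as a jump from 2 to 23 N. Measured with the wrist camera before the nudge, the tray's end and the block's face agreed to about 0.2 mm. After the nudge I compared only the scene view, where the tray's corners had not visibly moved.

**Rail side:** The camera readings disagreed: the rail's back edge gave a gap of about 0 to 1.5 mm and its front edge 2 to 5 mm. The final nudge met 26 N with only about 0.4 mm of travel, so I take the tray as touching the rail. The tray read within about 0.01 rad of parallel.

**Cakes and other things:** In the last pictures both cakes lay flat in the tray, and the jar and cutter looked unmoved. The brush was outside those pictures, but the arm never went near it.

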